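Clamp a spice jar in the sprung one-handed jar holder

ROBOT

A 6-joint arm with a two-finger parallel gripper is mounted at the origin on a cart in front of the work surface, level with it; the furniture and walls round the work are solid. World frame = base frame: x ahead of the robot, y to its left, z up, the work surface at z = 0. Lengths are in m, angles in degrees, forces in N, time in s.
With the tool pointing down it reaches from about 0.4 to 0.825 m from the base axis. Payload 7 kg.
Tool frame: the origin (TCP) lies between the finger pads; the fingertips stand 19 mm ahead of it and the grasp point (between the pads) is the TCP; z points along the fingers, y is the line along which they close (so a half turn about z gives the same grasp; the last joint's range is limited). The gripper opens to 88 mm and grips with 3 to 60 N. Pads are 19 mm wide; open, the fingers measure 130 mm over their backs; the gripper's body (78 mm by 193 mm) begins 47 mm behind the grasp point.
Start: joints at [85.606, 20.546, 0.682, 0, -70.136, -16.507], TCP at [0.241, 0.631, 0.246] pointing down, gripper open.
Joint ranges: [-176.03, 176.03], [-82.01, 121.73], [-58.28, 71.71], [-173.87, 95.51], [-174.79, -0.11], [-173.66, 173.66]. Speed limits (degrees/s): [136.94, 136.94, 172.46, 180, 180, 180].

INTERFACE

Orientations are given as [roll, pitch, yaw] about the fixed x, y, z axes, in that order (R = Rz(yaw) Ry(pitch) Rx(roll)).
In Python, from plant import get_obs, snapshot, close_job, spot_in, spot_point gives the robot as it stands.
- The arm moves only by the tool play_rows, never from a script. Its argument "plan" is a list of rows, each a list of 6 numbers: the shift along the tool's x, y, z in cm, then the turn, a rotation vector about the tool's x, y, z in degrees. A call has 1 to 20 rows; each row shifts and turns the commanded pose from where the row before left it, along the tool's axes as they then stand; what a row does not reach is not made up. A row lasts 1/12 s, in which the tool goes at most 41.7 mm and 7.16 degrees, less where a joint would pass 70% of its speed; a pose out of reach is approached as far as the arm can. A call is refused whole if a number of a shift passes 4.17 or a number of a turn 7.16, either way. A call with a gripper value outside its range is refused whole. "grip" is the finger opening in cm, from 0 to 8.76, set as the call begins (left out, the last holds). The fingers move at their own pace and stop on an object; the grip force is fixed at half the most. Time passes only in rows, so rows that do not move let the fingers close. It gives the time, the measured TCP pose, the force, the opening and the grip force at its end, in the units of the state.
- get_obs(): the state, without advancing time (a new reading comes with each control period).
- snapshot(name): name is "scene" or "top" or "wrist"; returns a dict with "frame" (400x640x3 uint8, red, green, blue), "fx", "fy", "cx", "cy" (pixels), "k1" (the pictures are not rectified: a ray, as slopes to the right and down, at radius r is drawn at 1 + k1 r^2 times it, then the intrinsics apply), "position" and "attitude" of the camera in the world. Camera axes: x right, y down, z forward; pixel columns grow to the right and rows downward; lengths in m; the calibration is good to about 2 mm. A picture is of the moment at which its call begins. There is no depth.
- close_job(): hands the job in; it is judged then, once.
Trained networks look in the newest picture that a camera, given by its name, has taken for a name from the list of things; names that differ only in an ending like _2 or _b are one class to them, and where a whole thing is asked for, a point or a joint stands for the part that bears it (a point fixed in the world has none). Each returns a list of dicts, best first, with "score" (0 to 1); they miss things now and then, are a little off and sometimes report something else, mostly with a low value. They report only what shows in the picture. A call takes as long as a camera call. They do not tell look-alikes from the thing itself.
- spot_in(camera, thing): "position" ([x, y, z] in m, in world coordinates, good to about 4 mm: the middle of the surface that is visible of it).
- spot_point(camera, thing): "position" ([x, y, z] in m, in world coordinates, good to about 4 mm: a listed point, or the origin of a listed thing).
The state is a dict: "clock": time; "joint_pos": joint angles; "qvel": joint speeds; "tau": joint torques, N m; "tool_pos": TCP position; "orientation": TCP orientation; "force": force on the tool from outside, world axes, zero at the start; "moment": the same for the moment, N m; "opening": finger opening in m; "gripper_force": force on a finger pad.
Only numpy, scipy, OpenCV 4.12 (cv2) and the standard library are available. Lean on these libraries where they do the work, as an engineer would, in place of code of your own. Each camera call takes 0.05 s, during which the arm holds its last target. There are 200 camera calls.

TASK

Cock the sprung arm of the jar clamp: push it open by its upright post, gently, only until its catch holds it open by itself. Then stand the spice jar upright in the clamp against the two rubber rollers and let go of it, and press the trigger pad down to trip the catch so that the arm springs back and holds the jar. Never strain the clamp by pushing on against its buffer or stop (keep under 25 N), and leave the tub, the mug and the salt mill alone.

Things in the scene. Friction and masses are not known exactly. Their poses are not given: they have to be found in the camera images.
- jar_clamp: one-handed jar clamp, fixed to the worktop by suction feet: aluminium base plate 170x140 mm, 10 mm thick. Origin on the worktop, 20 mm short of the plate's centre; x runs along the shut arm towards its pivot, y to the side to which the arm opens, z up. Positions below are in this frame, mm. Arm pivot (upright axis) at x 75, y 0; hub 40 mm wide, up to z 59.
- swing_arm (a joint): angle of the sprung steel arm, rad; 0 shut (lying 132 mm from the pivot along -x; bar 14 mm wide, z 37 to 55), grows as it opens to +y: radius r of the arm is at x = 75 - r cos, y = r sin. A damped spring pushes it shut: 4.5 N at the post at 0, 9.5 N at 0.9. The catch bites at an angle set by hand that cannot be seen, between 0.44 and 0.96. Held on the jar it reads about 0.19.
- grip_post (a point): centre of the top (z 92) of the upright black round post on the arm at radius 118, to push it by: 37 mm tall, 22 mm diameter in its upper 28 mm. From 0.2 to 0.1 rad before the bite the push is some 4 N higher (10 to 14 N), then drops, and nearly vanishes as the catch bites; about 0.02 rad beyond, a stiff sprung buffer starts, about 14 N per mm at the post.
- trigger_pad (a point): centre of the top of the black square trigger pad, 32x32 mm, at the end of the steel lever that runs under the cocked arm (x -70, y 122, z 35; 72 mm farther from the pivot than the post). Pressed straight down with about 2 to 5 N it trips the catch 10 to 14 mm down; hard stop at 16 mm; it springs back up.
- trigger (a joint): angle of the trigger lever, rad: 0 up, grows as the pad goes down, stop at 0.10 (160 mm from its hinge to the pad). The catch lets go at 0.06 to 0.085.
- seat (a point): point on the base plate under the jar's centre when the jar touches both rollers (x 0, y -18, z 10). Rollers: upright, rubber, radius 8, at x -18 and 18, y -39.5, up to z 51; behind them a back plate (x -40 to 40, y -61 to -47, up to z 51). The cocked arm leaves about 20 mm or more free on the jar's +y side.
- spice_jar: spice jar with a red screw lid, round, body 40 mm and lid 42 mm diameter, 100 mm tall, 75 to 155 g, standing loose on the worktop; origin at the centre of its underside, z up.
- tub: yoghurt tub, 72 mm wide, 71 mm tall, a bystander; origin at its underside
- mug: striped mug, 89 mm wide and 95 mm tall, a bystander; origin at its underside
- salt_mill: salt mill with a grey top, 44 mm wide, 90 mm tall, a bystander; origin at its underside
Things that resemble listed ones, but are neither listed nor needed, are in the scene too. Leave any turquoise look-alike of the spice_jar alone.

How it is judged (in metres and radians):
On the way, in this order (a step that is already met when the one before it is completed fails the run):
1. the arm stays cocked by its catch, with the robot's fingers off the clamp (value of joint swing_arm above 0.42 rad and contact force between the fingers and jar_clamp below 0.3 N), for 0.4 s.
2. the jar stands upright in the open clamp within 15 mm of the seat, let go, the arm still cocked (value of joint swing_arm above 0.42 rad and horizontal distance between spice_jar and seat below 0.015 m and z of spice_jar in the frame of seat below 0.004 m and angle between spice_jar's own z axis and vertical below 0.1 rad and contact force between the fingers and spice_jar below 0.2 N), for 0.2 s.
3. the trigger pad is pressed down (value of joint trigger above 0.035 rad and contact force between the fingers and jar_clamp above 0.3 N).
At the end, for the whole second after the job is handed in: the jar stands upright (within 0.1 rad) on the base plate, at rest, within 8 mm of the seat, held by the sprung arm (arm angle 0.13 to 0.26 rad); the trigger is back up (under 0.02 rad) (value of joint swing_arm between 0.13 and 0.26 rad and horizontal distance between spice_jar and seat below 0.008 m and z of spice_jar in the frame of seat below 0.004 m and angle between spice_jar's own z axis and vertical below 0.1 rad and value of joint trigger below 0.02 rad and linear speed of spice_jar below 0.02 m/s); the robot touches nothing.
It fails at once if the fingers press the clamp with more than 25 N (contact force between the fingers and jar_clamp above 25 N).
It fails at once if the jar is knocked over (angle between spice_jar's own z axis and vertical above 0.6 rad).
It fails at once if the tub is moved more than 30 mm (distance of tub from where it was at the start of the episode above 0.03 m).
It fails at once if the mug is moved more than 30 mm (distance of mug from where it was at the start of the episode above 0.03 m).
It fails at once if the salt mill is moved more than 30 mm (distance of salt_mill from where it was at the start of the episode above 0.03 m).
It also fails if it takes over 72 s, if anything falls off the work surface, if the arm or the gripper's body presses on something with over 40 N, if the wrist force passes 120 N, or if a joint passes its speed limit or range.

## Working session

There is one attempt and no reset: what is moved stays moved. The work goes in short steps, Python scripts to look and compute and a tool call to move; the robot and the scene stay as the last step left them, time stands still between calls to the robot, and variables do not carry over. Pictures are saved under pics/ and viewed, at most 10 in all, crops included, and the job is handed in when it is done.

Besides the shell and the picture viewer there is one more tool, called after "Emit:" as a command line: name --pt "numbers of a row" for each row, then --argument value for the rest. play_rows: Moves the arm, as the interface text tells. Its arguments: {"type":"object","properties":{"plan":{"type":"array","items":{"type":"array","items":{"type":"number"}}},"grip":{"type":"number"}},"required":["plan"]}

```bash
mkdir -p pics; ls; cat > h.py <<'E'
import numpy as np, cv2
from plant import get_obs, snapshot, close_job, spot_in, spot_point
from scipy.spatial.transform import Rotation as Ro
def save(c,n):
    s=snapshot(c); cv2.imwrite('pics/'+n+'.png',s['frame'][:,:,::-1]); return s
def camR(s):
    a=np.array(s['attitude'],float)
    return a if a.shape==(3,3) else (Ro.from_quat(a).as_matrix() if a.size==4 else Ro.from_euler('xyz',a,degrees=True).as_matrix())
def proj(s,p):
    c=camR(s).T@(np.array(p)-s['position']); u=c[:2]/c[2]; u=u*(1+s['k1']*(u@u))
    return np.array([s['fx']*u[0]+s['cx'],s['fy']*u[1]+s['cy']])
def pix(s,uv,z):
    d=(np.array(uv,float)-[s['cx'],s['cy']])/[s['fx'],s['fy']]; u=d.copy()
    for _ in range(20): u=d/(1+s['k1']*(u@u))
    r=camR(s)@np.array([u[0],u[1],1]); o=np.array(s['position']); return o+r*(z-o[2])/r[2]
E
python3 - <<'E'
from h import *
o=get_obs(); print({k:np.round(v,3) for k,v in o.items()})
for c in('scene','top','wrist'):
    s=save(c,c+'0'); print(c,s['position'],s['attitude'],s['fx'],s['k1'])
    for t in('jar_clamp','grip_post','trigger_pad','seat','spice_jar','tub','mug','salt_mill'):
        for r in spot_point(c,t)[:3]: print(t,np.round(r['position'],3),round(r['score'],2),proj(s,r['position']).round())
E
```

```text
pics
{'clock': np.float64(0.0), 'joint_pos': array([ 8.5605e+01,  2.0592e+01,  6.3400e-01, -2.2000e-02, -7.0136e+01,
       -1.6506e+01]), 'qvel': array([-0.045,  0.048,  0.018,  0.086,  0.083,  0.025]), 'tau': array([-1.0000e-03, -5.8272e+01,  2.9305e+01,  6.9970e+00,  7.0000e-03,
       -0.0000e+00]), 'tool_pos': array([0.241, 0.63 , 0.245]), 'orientation': array([ 1.79904e+02, -7.00000e-03, -2.09080e+01]), 'force': array([ 0.097, -0.572,  0.   ]), 'moment': array([-0.007,  0.009, -0.032]), 'gripper_force': np.float64(0.0), 'opening': np.float64(0.088)}
scene [-0.03244736 -0.45649215  0.73083857] [-133.3613526     1.16754354  -52.96787587] 386.54927152349427 0.011810780852460533
jar_clamp [ 0.553 -0.118 -0.006] 0.62 [357. 231.]
grip_post [ 0.503 -0.114  0.093] 0.59 [346. 214.]
trigger_pad [0.493 0.014 0.035] 0.71 [302. 211.]
seat [ 0.546 -0.138  0.008] 0.8 [363. 232.]
spice_jar [ 0.45   0.145 -0.005] 0.94 [255. 211.]
spice_jar [0.615 0.15  0.002] 0.93 [292. 177.]
spice_jar [0.339 0.138 0.001] 0.87 [226. 235.]
tub [ 0.597 -0.322 -0.   ] 0.93 [439. 255.]
mug [ 0.547 -0.138  0.006] 0.
[... 193 characters left out ...]
] 375.5638724618523 -0.041939508393224176
jar_clamp [ 0.549 -0.114  0.004] 0.87 [345. 191.]
jar_clamp [ 0.434 -0.314 -0.003] 0.73 [419. 234.]
grip_post [ 0.509 -0.117  0.096] 0.79 [350. 201.]
trigger_pad [0.488 0.011 0.039] 0.79 [298. 212.]
seat [ 0.547 -0.134  0.014] 0.77 [353. 191.]
spice_jar [ 0.62   0.158 -0.004] 0.91 [247. 166.]
spice_jar [0.39  0.064 0.001] 0.84 [279. 250.]
spice_jar [ 0.502  0.275 -0.001] 0.83 [202. 208.]
tub [ 0.598 -0.318 -0.001] 0.93 [418. 175.]
mug [ 0.674  0.245 -0.003] 0.86 [216. 147.]
salt_mill [ 0.432 -0.313 -0.002] 0.77 [419. 235.]
wrist [0.31708779 0.60167446 0.38521461] [ 1.62835679e+02  7.54727467e-03 -1.10866627e+02] 345.5084948574404 0.024948504840354144
```

View pics/scene0.png

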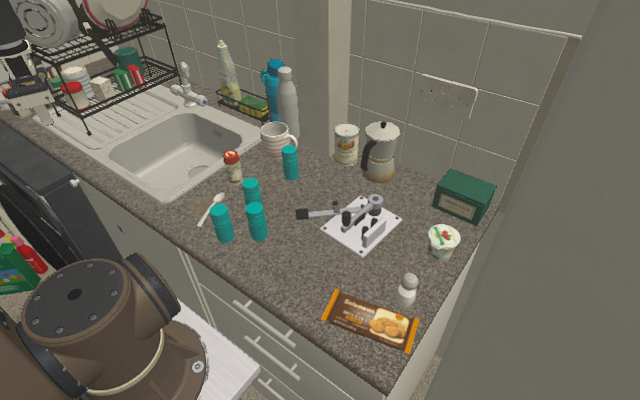

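View pics/top0.png

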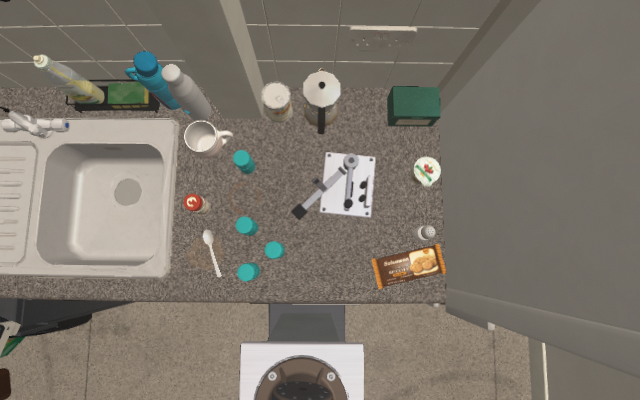

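Candidates for spice_jar: the red-lidded one at top (194,203) / scene (232,165), and turquoise ones at top (243,161), (246,226), (274,250) and (247,272). The red lid fits the description. I'll confirm it in a crop and enlarge the clamp too.

```bash
python3 - <<'E'
from h import *
s=snapshot('top'); f=s['frame'][:,:,::-1]
a=cv2.resize(f[145:225,285:385],None,fx=5,fy=5,interpolation=cv2.INTER_CUBIC)
b=cv2.resize(f[145:225,170:230],None,fx=5,fy=5,interpolation=cv2.INTER_CUBIC)
cv2.imwrite('pics/crop1.png',np.hstack([a,b]))
for c in('top','scene'):
    snapshot(c)
    for t in('spice_jar','grip_post','trigger_pad','seat','swing_arm','trigger','jar_clamp'):
        for r in spot_point(c,t)[:6] if t not in('swing_arm','trigger') else spot_in(c,t)[:2]: print(c,t,np.round(r['position'],3),round(r['score'],2))
E
```

```text
top spice_jar [0.503 0.273 0.002] 0.95
top spice_jar [0.451 0.141 0.003] 0.89
top spice_jar [0.39  0.068 0.   ] 0.86
top spice_jar [ 0.622  0.155 -0.001] 0.62
top spice_jar [0.332 0.132 0.002] 0.62
top spice_jar [ 0.678  0.242 -0.001] 0.15
top grip_post [ 0.511 -0.114  0.096] 0.78
top trigger_pad [0.49  0.011 0.038] 0.65
top trigger_pad [0.504 0.277 0.001] 0.64
top seat [ 0.549 -0.133  0.01 ] 0.89
top swing_arm [ 0.584 -0.121  0.054] 0.64
top trigger [ 0.54  -0.03   0.028] 0.67
top trigger [ 0.558 -0.11   0.013] 0.22
top jar_clamp [ 0.551 -0.115  0.001] 0.57
scene spice_jar [0.34  0.135 0.001] 0.97
scene spice_jar [0.499 0.269 0.001] 0.86
scene spice_jar [ 0.388  0.067 -0.002] 0.85
scene spice_jar [0.616 0.152 0.   ] 0.83
scene spice_jar [ 0.45   0.147 -0.003] 0.8
scene grip_post [ 0.507 -0.111  0.093] 0.81
scene trigger_pad [0.492 0.012 0.033] 0.79
scene seat [ 0.546 -0.136  0.008] 0.6
scene seat [ 0.593 -0.323 -0.001] 0.22
scene swing_arm [ 0.556 -0.124  0.055] 0.8
scene trigger [ 0.537 -0.029  0.03 ] 0.93
scene jar_clamp [ 0.55  -0.116 -0.003] 0.82
```

View pics/crop1.png

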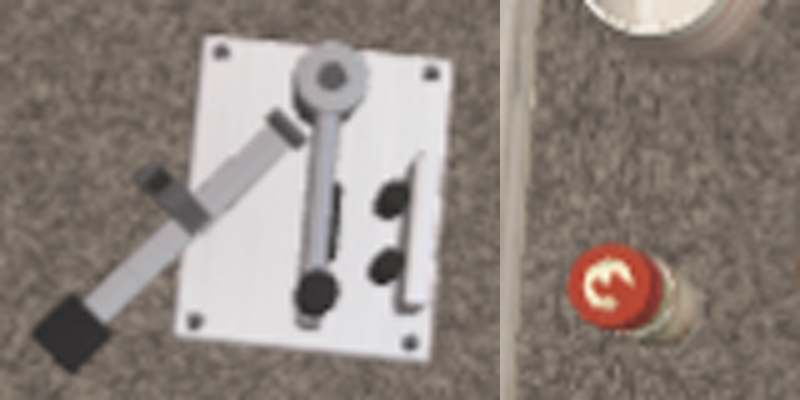

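The right part shows the red-lidded jar (lid at about top px (193,203)). The left part shows the clamp: plate corners at crop (207,38), (452,62), (430,358), (175,335), post (316,292), pad (70,332), hub (331,78).

```bash
cat > fit.py <<'E'
from h import *
s=snapshot('top')
C=np.array([(207,38),(452,62),(430,358),(175,335)])/5+[284.9+.5-.5,144.9]
P=[pix(s,c,.01)[:2] for c in C]
P+=[np.array([.509,-.1135]),np.array([.4905,.012]),np.array([.5475,-.1345])]
L=np.array([(105,70),(105,-70),(-65,-70),(-65,70),(75-118,0),(-70,122),(0,-18)])/1000
for use in(range(4),range(7)):
    a=L[list(use)]; b=np.array(P)[list(use)]; am,bm=a.mean(0),b.mean(0)
    A=a-am;B=b-bm; th=np.arctan2((A[:,0]*B[:,1]-A[:,1]*B[:,0]).sum(),(A*B).sum())
    R=np.array([[np.cos(th),-np.sin(th)],[np.sin(th),np.cos(th)]]); t=bm-R@am
    print(np.degrees(th),t, ((np.array(P)-(L@R.T+t))*1000).round(1).tolist())
hub=pix(s,np.array([331,78])/5+[284.9,144.9],.059); print('hub',hub, R@[.075,0]+t)
print('jar lid',pix(s,np.array([614-500,287])/5+[169.9,144.9],.1))
E
python3 fit.py
```

```text
-5.380325536818624 [ 0.54754681 -0.11992755] [[-3.0, -2.3], [-2.3, 2.2], [3.4, 1.4], [1.9, -1.2], [4.3, 2.4], [1.2, 3.9], [1.6, 3.3]]
-5.660459709730627 [ 0.548488   -0.11856561] [[-4.2, -3.2], [-2.9, 1.3], [2.8, -0.4], [0.6, -2.9], [3.3, 0.8], [-0.4, 2.3], [0.8, 2.0]]
hub [ 0.62101809 -0.12532587  0.059     ] [ 0.62312229 -0.12596309]
jar lid [0.50262498 0.26833889 0.1       ]
```

Emit:
play_rows --pt "0 0 0 0 0 6.8" --pt "0 0 0 0 0 6.8" --pt "0 0 0 0 0 6.8" --pt "0 0 0 0 0 6.8" --pt "0 0 0 0 0 6.8" --pt "0 0 0 0 0 6.8" --pt "0 0 0 0 0 6.8" --pt "0 0 0 0 0 6.8" --pt "0 0 0 0 0 6.8" --pt "0 0 0 0 0 6.8" --pt "0 0 0 0 0 6.6" --grip 0

```text
clock: 3.17
tool_pos: [0.2408, 0.6306, 0.2456]
orientation: [180.0, 0.0, -95.8]
force: [-0.7, 0.9, 0.2]
opening: 0.02
gripper_force: 0.0
```

Emit:
play_rows --pt "3.6 -1.6 0 0 0 0" --pt "3.6 -1.6 0 0 0 0" --pt "3.6 -1.6 0 0 0 0" --pt "3.6 -1.6 0 0 0 0" --pt "3.6 -1.6 0 0 0 0" --pt "3.6 -1.6 0 0 0 0" --pt "3.6 -1.6 0 0 0 0" --pt "3.6 -1.6 0 0 0 0" --pt "3.6 -1.6 0 0 0 0" --pt "3.6 -1.6 0 0 0 0" --pt "3.6 -1.6 0 0 0 0" --pt "3.6 -1.6 0 0 0 0" --pt "3.6 -1.6 0 0 0 0" --pt "3.6 -1.6 0 0 0 0" --pt "3.6 -1.6 0 0 0 0" --pt "3.6 -1.6 0 0 0 0" --pt "3.6 -1.6 0 0 0 0" --pt "3.6 -1.6 0 0 0 0" --pt "3.6 -1.6 0 0 0 0" --pt "3.6 -1.6 0 0 0 0"

```text
clock: 4.83
tool_pos: [0.4906, -0.1189, 0.246]
orientation: [-179.9, 0.0, -95.5]
force: [1.6, 1.2, -0.6]
opening: 0.0006
gripper_force: 0.0
```

Emit:
play_rows --pt "0 0 0 0 0 0" --pt "0 0 0 0 0 0"

```text
clock: 5.0
tool_pos: [0.4903, -0.1189, 0.2451]
orientation: [180.0, -0.0, -95.8]
force: [0.6, 0.7, -0.2]
opening: 0.0005
gripper_force: 0.0
```

```bash
python3 - <<'E'
from h import *
s=save('wrist','w1'); print(s['position'],s['attitude'])
for t in('grip_post','trigger_pad','seat','jar_clamp'):
    for r in spot_point('wrist',t)[:2]: print(t,np.round(r['position'],4),round(r['score'],2),proj(s,r['position']).round())
o=get_obs(); print(o['tool_pos'],o['orientation'],o['force'])
E
```

```text
[ 0.48374376 -0.1989711   0.38476619] [ 1.62830983e+02 -3.15210182e-02  1.74273528e+02]
grip_post [ 0.5051 -0.117   0.0921] 0.85 [306. 192.]
trigger_pad [0.4901 0.0079 0.034 ] 0.82 [334. 281.]
trigger_pad [ 0.546  -0.1176  0.0011] 0.22 [274. 173.]
seat [ 0.5478 -0.1394  0.0108] 0.7 [268. 155.]
jar_clamp [ 0.5471 -0.1151  0.0036] 0.66 [273. 175.]
[ 0.49022567 -0.11568437  0.24582737] [-1.79970342e+02  1.40116638e-02 -9.53940891e+01] [ 0.74574253 -0.12165058 -0.82562385]
```

View pics/w1.png

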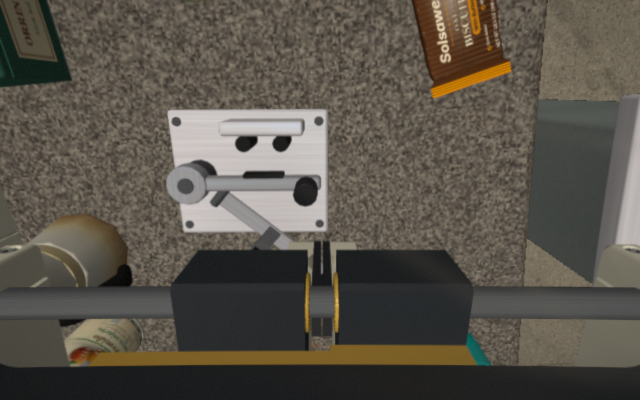

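The wrist view shows the clamp square-on: plate corners at (168,109), (327,109), (328,231), (183,233), post top about (306,189), hub (186,184), and rollers (246,143), (283,143).

```bash
python3 - <<'E'
from h import *
s=snapshot('wrist')
px=[(168,109),(327.5,109),(328,231.5),(183,233),(306,187),(186,184)]
z=[.01]*4+[.092,.059]
L=np.array([(105,-70),(-65,-70),(-65,70),(105,70),(-43,0),(75,0)])/1000
P=np.array([pix(s,p,q)[:2] for p,q in zip(px,z)])
a,b=L,P; am,bm=a.mean(0),b.mean(0);A=a-am;B=b-bm
th=np.arctan2((A[:,0]*B[:,1]-A[:,1]*B[:,0]).sum(),(A*B).sum())
R=np.array([[np.cos(th),-np.sin(th)],[np.sin(th),np.cos(th)]]); t=bm-R@am
print(np.degrees(th),t,((P-(L@R.T+t))*1000).round(1).tolist())
for q in[(-43,0),(0,-18),(-70,122)]: print(q,R@(np.array(q)/1000)+t)
E
```

```text
-4.758698212890081 [ 0.54896757 -0.11600587] [[-1.9, 1.2], [1.2, 2.2], [1.2, 1.1], [0.7, 1.2], [-0.9, -5.2], [-0.3, -0.5]]
(-43, 0) [ 0.50611579 -0.11243861]
(0, -18) [ 0.5474743  -0.13394383]
(-70, 122) [0.48932992 0.01138075]
```

Emit:
play_rows --pt "1.55 -0.75 0 0 0 0" --pt "1.55 -0.75 0 0 0 0" --pt "0 0 3.2 0 0 0" --pt "0 0 3.2 0 0 0" --pt "0 0 3.2 0 0 0" --pt "0 0 3.2 0 0 0" --pt "0 0 2.0 0 0 0" --pt "0 0 1.0 0 0 0" --pt "0 0 0 0 0 0" --pt "0 0 0 0 0 0"

```text
clock: 6.13
tool_pos: [0.5029, -0.1486, 0.0882]
orientation: [-180.0, -0.0, -95.4]
force: [-0.3, 0.1, 1.0]
opening: 0.0007
gripper_force: 0.0
```

```bash
python3 - <<'E'
from h import *
s=save('scene','x'); f=s['frame'][150:260,270:430,::-1]
cv2.imwrite('pics/s2.png',cv2.resize(f,None,fx=5,fy=5,interpolation=cv2.INTER_CUBIC))
o=[get_obs() for _ in range(1)][0]; print(o['tool_pos'],o['force'])
E
```

```text
[ 0.50337444 -0.1486876   0.08889684] [-0.06854116 -0.24437933  0.13471288]
```

View pics/s2.png

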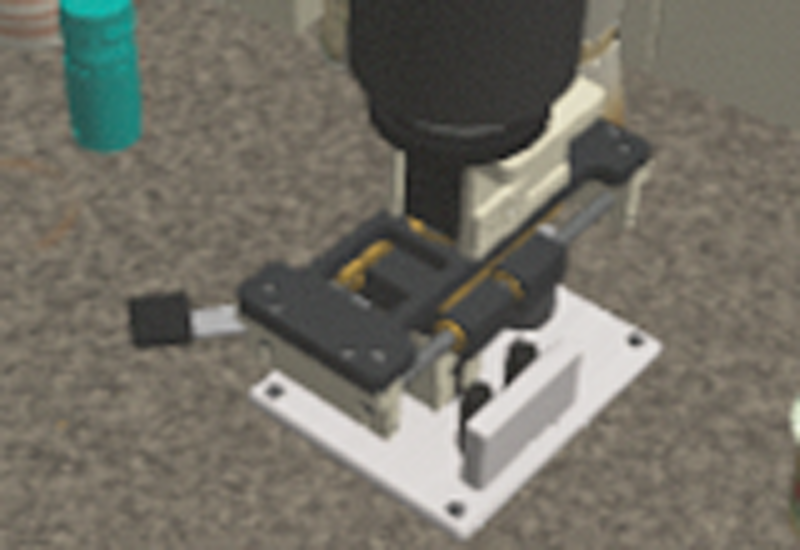

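The fist hangs on the -y side of the post, around crop (450,370), clear of the rollers and plate. Advancing to find contact.

Emit:
play_rows --pt "-0.4 0 0 0 0 0" --pt "-0.4 0 0 0 0 0" --pt "-0.2 0 0 0 0 0" --pt "-0.1 0 0 0 0 0" --pt "0 0 0 0 0 0"

```text
clock: 6.6
tool_pos: [0.5036, -0.1378, 0.088]
orientation: [-180.0, 0.0, -95.5]
force: [-0.8, 0.3, 0.8]
opening: 0.0007
gripper_force: 0.0
```

Emit:
play_rows --pt "-0.2 0 0 0 0 0" --pt "-0.2 0 0 0 0 0" --pt "0 0 0 0 0 0"

```text
clock: 6.85
tool_pos: [0.5036, -0.1344, 0.0877]
orientation: [180.0, -0.0, -95.5]
force: [-0.8, -4.8, -0.0]
opening: 0.0006
gripper_force: 2.1
```

Contact at 4.8 N, as expected. Now along the arc.

Emit:
play_rows --pt "-0.295 0.05 0 0 0 1.43" --pt "-0.295 0.05 0 0 0 1.43" --pt "-0.295 0.05 0 0 0 1.43" --pt "-0.295 0.05 0 0 0 1.43" --pt "-0.295 0.05 0 0 0 1.43" --pt "-0.295 0.05 0 0 0 1.43" --pt "-0.295 0.05 0 0 0 1.43" --pt "0 0 0 0 0 0"

```text
clock: 7.52
tool_pos: [0.5037, -0.1136, 0.0876]
orientation: [180.0, -0.1, -105.6]
force: [0.1, -6.4, 1.0]
opening: 0.0004
gripper_force: 2.6
```

Emit:
play_rows --pt "-0.295 0.05 0 0 0 1.43" --pt "-0.295 0.05 0 0 0 1.43" --pt "0 0 0 0 0 0"

```text
clock: 7.77
tool_pos: [0.5043, -0.1078, 0.0876]
orientation: [180.0, -0.0, -108.4]
force: [-0.8, -6.7, 1.2]
opening: 0.0003
gripper_force: 2.7
```

Emit:
play_rows --pt "-0.295 0.05 0 0 0 1.43" --pt "-0.295 0.05 0 0 0 1.43" --pt "0 0 0 0 0 0"

```text
clock: 8.02
tool_pos: [0.5053, -0.1019, 0.0876]
orientation: [180.0, -0.1, -111.3]
force: [-0.9, -6.5, 1.1]
opening: 0.0002
gripper_force: 2.9
```

Emit:
play_rows --pt "-0.295 0.05 0 0 0 1.43" --pt "-0.295 0.05 0 0 0 1.43" --pt "0 0 0 0 0 0"

```text
clock: 8.27
tool_pos: [0.5066, -0.0961, 0.0876]
orientation: [180.0, -0.1, -114.1]
force: [-0.1, -6.8, 0.8]
opening: 0.0004
gripper_force: 3.0
```

Emit:
play_rows --pt "-0.295 0.05 0 0 0 1.43" --pt "-0.295 0.05 0 0 0 1.43" --pt "0 0 0 0 0 0"

```text
clock: 8.52
tool_pos: [0.5081, -0.0904, 0.0876]
orientation: [180.0, -0.1, -117.0]
force: [0.3, -7.1, 0.9]
opening: 0.0004
gripper_force: 3.2
```

Emit:
play_rows --pt "-0.295 0.05 0 0 0 1.43" --pt "0 0 0 0 0 0"

```text
clock: 8.68
tool_pos: [0.509, -0.0876, 0.0876]
orientation: [180.0, -0.1, -118.4]
force: [-0.1, -7.9, 1.4]
opening: 0.0002
gripper_force: 3.3
```

Emit:
play_rows --pt "-0.295 0.05 0 0 0 1.43" --pt "-0.295 0.05 0 0 0 1.43" --pt "0 0 0 0 0 0"

```text
clock: 8.93
tool_pos: [0.5109, -0.082, 0.0876]
orientation: [180.0, -0.1, -121.3]
force: [0.3, -8.6, 0.8]
opening: 0.0004
gripper_force: 3.4
```

Emit:
play_rows --pt "-0.295 0.05 0 0 0 1.43" --pt "-0.295 0.05 0 0 0 1.43" --pt "0 0 0 0 0 0"

```text
clock: 9.18
tool_pos: [0.5131, -0.0766, 0.0876]
orientation: [180.0, -0.1, -124.1]
force: [-0.3, -8.5, 2.1]
opening: 0.0005
gripper_force: 3.6
```

Emit:
play_rows --pt "-0.295 0.05 0 0 0 1.43" --pt "-0.295 0.05 0 0 0 1.43" --pt "0 0 0 0 0 0"

```text
clock: 9.43
tool_pos: [0.5155, -0.0712, 0.0875]
orientation: [180.0, -0.1, -127.0]
force: [0.5, -8.1, 2.2]
opening: 0.0005
gripper_force: 3.7
```

Emit:
play_rows --pt "-0.295 0.05 0 0 0 1.43" --pt "-0.295 0.05 0 0 0 1.43" --pt "0 0 0 0 0 0"

```text
clock: 9.68
tool_pos: [0.5182, -0.0661, 0.0875]
orientation: [180.0, -0.1, -129.9]
force: [-0.6, -8.3, 2.4]
opening: 0.0005
gripper_force: 3.9
```

Emit:
play_rows --pt "-0.295 0.03 0 0 0 1.43" --pt "-0.295 0.03 0 0 0 1.43" --pt "0 0 0 0 0 0"

```text
clock: 9.93
tool_pos: [0.5211, -0.0612, 0.0874]
orientation: [179.9, -0.2, -132.7]
force: [-2.8, -8.1, 4.1]
opening: 0.0005
gripper_force: 4.0
```

Emit:
play_rows --pt "-0.295 0.03 0 0 0 1.43" --pt "-0.295 0.03 0 0 0 1.43" --pt "0 0 0 0 0 0"

```text
clock: 10.18
tool_pos: [0.5243, -0.0565, 0.0874]
orientation: [179.9, -0.2, -135.6]
force: [-4.6, -7.0, 4.9]
opening: 0.0004
gripper_force: 4.2
```

Emit:
play_rows --pt "-0.295 0.04 -0.03 0 0 1.43" --pt "-0.295 0.04 -0.03 0 0 1.43" --pt "0 0 0 0 0 0"

```text
clock: 10.43
tool_pos: [0.5268, -0.0528, 0.0876]
orientation: [179.9, -0.4, -138.5]
force: [-5.2, -9.8, 4.6]
opening: 0.0009
gripper_force: 5.2
```

Emit:
play_rows --pt "-0.295 0.04 -0.02 0 0 1.43" --pt "0 0 0 0 0 0"

```text
clock: 10.6
tool_pos: [0.528, -0.051, 0.0876]
orientation: [179.9, -0.4, -139.9]
force: [-5.9, -9.9, 5.1]
opening: 0.0005
gripper_force: 5.8
```

Emit:
play_rows --pt "-0.295 0.04 0 0 0 1.43" --pt "0 0 0 0 0 0"

```text
clock: 10.77
tool_pos: [0.5296, -0.049, 0.0875]
orientation: [179.9, -0.5, -141.3]
force: [-7.7, -10.6, 5.7]
opening: 0.0004
gripper_force: 6.2
```

Emit:
play_rows --pt "-0.295 0.04 0 0 0 1.43" --pt "0 0 0 0 0 0"

```text
clock: 10.93
tool_pos: [0.5313, -0.0468, 0.0875]
orientation: [179.9, -0.5, -142.8]
force: [-8.1, -11.7, 6.4]
opening: 0.0004
gripper_force: 7.0
```

Emit:
play_rows --pt "-0.2 0.03 0 0 0 1.0" --pt "0 0 0 0 0 0"

```text
clock: 11.1
tool_pos: [0.5335, -0.0447, 0.0876]
orientation: [179.9, -0.4, -143.8]
force: [-5.6, -6.1, 3.6]
opening: 0.0002
gripper_force: 4.7
```

Emit:
play_rows --pt "-0.2 0.03 0 0 0 1.0" --pt "0 0 0 0 0 0"

```text
clock: 11.27
tool_pos: [0.535, -0.043, 0.0875]
orientation: [179.9, -0.4, -144.7]
force: [-6.5, -5.7, 4.7]
opening: 0.0005
gripper_force: 5.0
```

Emit:
play_rows --pt "-0.2 0.03 0 0 0 1.0" --pt "0 0 0 0 0 0"

```text
clock: 11.43
tool_pos: [0.5369, -0.0412, 0.0876]
orientation: [179.9, -0.3, -145.7]
force: [-5.8, -3.2, 4.3]
opening: 0.0004
gripper_force: 3.9
```

Emit:
play_rows --pt "-0.15 0.03 0 0 0 0.7" --pt "0 0 0 0 0 0"

```text
clock: 11.6
tool_pos: [0.5383, -0.0398, 0.0876]
orientation: [179.9, -0.3, -146.4]
force: [-4.7, -2.2, 1.7]
opening: 0.0008
gripper_force: 3.4
```

Emit:
play_rows --pt "-0.15 0.03 0 0 0 0.7" --pt "0 0 0 0 0 0"

```text
clock: 11.77
tool_pos: [0.5392, -0.0388, 0.0875]
orientation: [179.9, -0.3, -147.1]
force: [-6.6, -3.7, 2.5]
opening: 0.0008
gripper_force: 4.3
```

Emit:
play_rows --pt "-0.1 0.02 0 0 0 0.5" --pt "0 0 0 0 0 0"

```text
clock: 11.93
tool_pos: [0.5396, -0.0384, 0.0875]
orientation: [179.9, -0.3, -147.6]
force: [-7.6, -5.3, 4.9]
opening: 0.0005
gripper_force: 4.9
```

Emit:
play_rows --pt "0.15 -0.03 0 0 0 -0.7" --pt "0 0 0 0 0 0"

```text
clock: 12.1
tool_pos: [0.539, -0.0391, 0.0876]
orientation: [179.9, -0.3, -146.8]
force: [-5.2, -4.2, 1.5]
opening: 0.0004
gripper_force: 3.7
```

Emit:
play_rows --pt "0.15 -0.03 0 0 0 -0.7" --pt "0 0 0 0 0 0"

```text
clock: 12.27
tool_pos: [0.5389, -0.0396, 0.0877]
orientation: [179.9, -0.1, -146.1]
force: [-3.7, -1.8, -0.7]
opening: -0.0
gripper_force: 2.4
```

Emit:
play_rows --pt "0.15 -0.03 0 0 0 -0.7" --pt "0 0 0 0 0 0"

```text
clock: 12.43
tool_pos: [0.539, -0.0403, 0.0881]
orientation: [180.0, -0.0, -145.4]
force: [-3.3, -0.4, -2.7]
opening: 0.0008
gripper_force: 1.4
```

Emit:
play_rows --pt "0.15 -0.03 0 0 0 -0.7" --pt "0 0 0 0 0 0"

```text
clock: 12.6
tool_pos: [0.5391, -0.0412, 0.0887]
orientation: [-180.0, 0.1, -144.7]
force: [-0.5, -0.5, -0.4]
opening: 0.0006
gripper_force: 0.5
```

Force vanished on backing off, so the catch seems to hold. Backing clear, lifting, and checking.

Emit:
play_rows --pt "0.5 0 0 0 0 0" --pt "1.0 0 0 0 0 0" --pt "0 0 -3 0 0 0" --pt "0 0 -4 0 0 0" --pt "0 0 -4 0 0 0" --pt "0 0 -4 0 0 0" --pt "0 0 0 0 0 0"

```text
clock: 13.18
tool_pos: [0.5296, -0.0504, 0.2472]
orientation: [-179.6, 0.7, -144.7]
force: [1.9, -0.3, 1.3]
opening: 0.0008
gripper_force: 0.0
```

```bash
python3 - <<'E'
from h import *
for c in ('wrist','top','scene'):
    s=save(c,c+'3')
    for t in('grip_post','trigger_pad','seat'):
        for r in spot_point(c,t)[:1]: print(c,t,np.round(r['position'],4),round(r['score'],2),proj(s,r['position']).round())
o=get_obs(); print(o['clock'],o['tool_pos'],o['orientation'],o['force'])
E
```

```text
wrist grip_post [ 0.5569 -0.0343  0.0914] 0.62 [321. 217.]
wrist trigger_pad [0.4889 0.0119 0.0318] 0.85 [395. 171.]
wrist seat [ 0.5472 -0.1352  0.0122] 0.57 [250. 133.]
top grip_post [ 0.5486 -0.1337  0.0119] 0.21 [353. 191.]
top seat [ 0.5489 -0.1351  0.0127] 0.78 [353. 191.]
scene grip_post [ 0.5543 -0.0279  0.0899] 0.61 [329. 189.]
scene trigger_pad [0.4932 0.0143 0.0358] 0.79 [301. 211.]
scene seat [ 0.5432 -0.1369  0.009 ] 0.96 [361. 232.]
13.7833 [ 0.52599214 -0.05001459  0.23780364] [ 1.79978461e+02 -5.60166108e-02 -1.44788014e+02] [1.22456624 0.32695997 1.20757358]
```

View pics/wrist3.png

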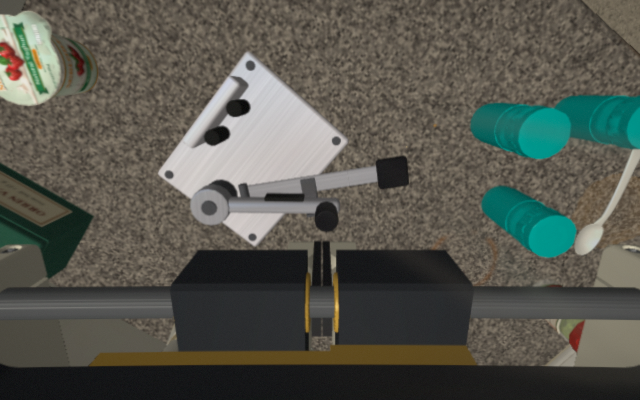

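The picture shows the arm staying open: post top at (326,212), trigger pad at (393,172), jar clamp rollers clear. Now to the jar.

Emit:
play_rows --pt "0 0 0 0 0 -7.1" --pt "0 0 0 0 0 -7.1" --pt "0 0 0 0 0 -7.1" --pt "0 0 0 0 0 -7.1" --pt "0 0 0 0 0 -7.1" --pt "0 0 0 0 0 -7.1" --pt "0 0 0 0 0 -7.0" --pt "-3.2 0.6 0 0 0 0" --pt "-3.2 0.6 0 0 0 0" --pt "-3.2 0.6 0 0 0 0" --pt "-3.2 0.6 0 0 0 0" --pt "-3.2 0.6 0 0 0 0" --pt "-3.2 0.6 0 0 0 0" --pt "-3.2 0.6 0 0 0 0" --pt "-3.2 0.6 0 0 0 0" --pt "0 0 0 0 0 0" --pt "0 0 0 0 0 0" --grip 8.76

```text
clock: 15.2
tool_pos: [0.5011, 0.2108, 0.2379]
orientation: [180.0, -0.0, -95.0]
force: [-0.3, -0.6, 0.2]
opening: 0.0878
gripper_force: 0.0
```

```bash
python3 - <<'E'
from h import *
s=save('wrist','w4')
for t in('spice_jar',):
    for r in spot_point('wrist',t)[:4]: print(t,np.round(r['position'],4),round(r['score'],2),proj(s,r['position']).round())
f=s['frame'].astype(int); m=((f[...,0]>150)&(f[...,1]<80)&(f[...,2]<80)).astype(np.uint8)
n,l,st,ce=cv2.connectedComponentsWithStats(m)
for i in range(1,n):
    if st[i,4]>60: print(st[i],ce[i],pix(s,ce[i],.1), [pix(s,(u,ce[i][1]),.1)[:2].round(4) for u in(st[i,0],st[i,0]+st[i,2])])
o=get_obs(); print(o['clock'],o['tool_pos'],o['orientation'],o['force'])
E
```

```text
spice_jar [ 0.3852  0.0763 -0.0018] 0.95 [428.  24.]
spice_jar [ 0.3391  0.1378 -0.001 ] 0.84 [473.  85.]
spice_jar [ 0.4471  0.1432 -0.0047] 0.78 [368. 100.]
spice_jar [ 0.501   0.279  -0.0025] 0.76 [328. 224.]
[302 239  43  40 784] [321.40306122 255.39285714] [0.50752916 0.26812539 0.1       ] [array([0.5246, 0.2666]), array([0.4867, 0.2699])]
15.3 [0.50129248 0.2090615  0.23806611] [ 1.79971359e+02 -3.29676770e-02 -9.51659010e+01] [ 0.34207249  0.12460098 -0.02967156]
```

View pics/w4.png

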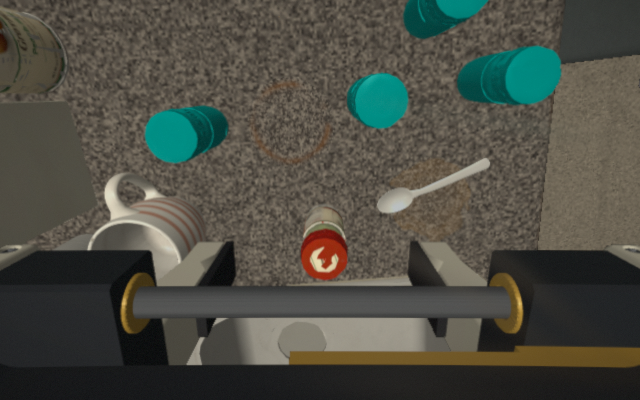

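The red-lidded jar is at (324,254), between the open fingers' columns; the turquoise ones are all farther off. Moving over it, down and gripping the lid.

Emit:
play_rows --pt "-3.0 0.15 0 0 0 0" --pt "-3.0 0.15 0 0 0 0" --pt "0 0 3 0 0 0" --pt "0 0 3 0 0 0" --pt "0 0 3 0 0 0" --pt "0 0 3 0 0 0" --pt "0 0 2 0 0 0" --pt "0 0 1.3 0 0 0" --pt "0 0 0 0 0 0"

```text
clock: 16.05
tool_pos: [0.5027, 0.2667, 0.0824]
orientation: [179.8, -0.2, -95.3]
force: [1.1, -1.1, -0.1]
opening: 0.0877
gripper_force: 0.0
```

Emit:
play_rows --pt "0 0 0 0 0 0" --pt "0 0 0 0 0 0" --pt "0 0 0 0 0 0" --pt "0 0 0 0 0 0" --pt "0 0 0 0 0 0" --pt "0 0 0 0 0 0" --pt "0 0 0 0 0 0" --pt "0 0 0 0 0 0" --grip 3.0

```text
clock: 16.72
tool_pos: [0.504, 0.2694, 0.0856]
orientation: [-180.0, 0.0, -95.2]
force: [1.2, -0.3, 0.9]
opening: 0.0414
gripper_force: 30.0
```

Emit:
play_rows --pt "0 0 -1 0 0 0" --pt "0 0 -2 0 0 0" --pt "0 0 -3 0 0 0" --pt "0 0 -3 0 0 0" --pt "0 0 -3 0 0 0" --pt "0 0 -2 0 0 0" --pt "0 0 -1 0 0 0" --pt "0 0 0 0 0 0"

```text
clock: 17.38
tool_pos: [0.5046, 0.2699, 0.2381]
orientation: [-179.8, 0.2, -95.2]
force: [0.1, -0.1, -1.4]
opening: 0.0412
gripper_force: 30.0
```

Emit:
play_rows --pt "1.6 -0.3 0 0 0 0" --pt "3.0 -0.6 0 0 0 0" --pt "3.0 -0.6 0 0 0 0" --pt "3.0 -0.6 0 0 0 0" --pt "3.0 -0.6 0 0 0 0" --pt "3.0 -0.6 0 0 0 0" --pt "3.0 -0.6 0 0 0 0" --pt "3.0 -0.6 0 0 0 0" --pt "3.0 -0.6 0 0 0 0" --pt "3.0 -0.6 0 0 0 0" --pt "3.0 -0.6 0 0 0 0" --pt "3.0 -0.6 0 0 0 0" --pt "3.0 -0.6 0 0 0 0" --pt "2.0 -0.4 0 0 0 0" --pt "0 0 0 0 0 0" --pt "0 0 0 0 0 0"

```text
clock: 18.72
tool_pos: [0.5454, -0.1336, 0.2331]
orientation: [179.8, -0.0, -95.3]
force: [-0.3, 0.1, -1.4]
opening: 0.0412
gripper_force: 30.0
```

```bash
python3 - <<'E'
from h import *
for c in('wrist','scene','top'):
    s=save(c,c+'5')
    for t in('spice_jar','seat'):
        for r in spot_point(c,t)[:5]: print(c,t,np.round(r['position'],4),round(r['score'],2),proj(s,r['position']).round())
    o=get_obs(); print(o['clock'],o['tool_pos'],o['orientation'],o['force'],o['opening'])
E
```

```text
wrist spice_jar [ 0.5428 -0.1236  0.1497] 0.77 [328. 228.]
wrist seat [ 0.5472 -0.1346  0.0107] 0.78 [320. 170.]
18.8667 [ 0.54612086 -0.13180121  0.23431889] [ 1.79898059e+02 -1.13663129e-04 -9.51759245e+01] [ 0.96599757  0.12771995 -0.89427822] 0.04111699211415532
scene spice_jar [0.6174 0.152  0.0017] 0.78 [292. 176.]
scene spice_jar [ 0.5405 -0.1325  0.1487] 0.7 [363. 190.]
scene spice_jar [0.3398 0.1368 0.001 ] 0.59 [227. 235.]
scene spice_jar [ 0.4493  0.1446 -0.0038] 0.56 [255. 211.]
scene spice_jar [0.3906 0.0702 0.002 ] 0.56 [259. 234.]
scene seat [ 0.5422 -0.1349  0.0057] 0.77 [361. 233.]
19.0167 [ 0.54661401 -0.13143036  0.23515463] [ 1.79981315e+02  2.99576668e-03 -9.51207226e+01] [ 0.37124839  0.22980982 -0.7459939 ] 0.04136265630540726
top spice_jar [ 0.5473 -0.1262  0.1492] 0.39 [356. 182.]
top seat [ 0.5489 -0.137   0.0137] 0.68 [354. 191.]
19.1667 [ 0.54678583 -0.13161814  0.23546266] [-1.79988536e+02  5.96413305e-03 -9.51348539e+01] [-0.063074   -1.03932749 -1.33895695] 0.04140042100821569
```

View pics/wrist5.png

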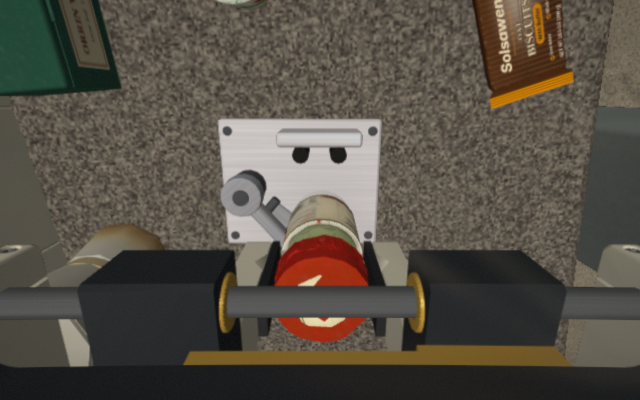

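```bash
python3 - <<'E'
from h import *
s=snapshot('wrist'); o=get_obs(); print(o['tool_pos'])
print('lid c',pix(s,(321.5,293),.25),'lid near edge',pix(s,(321.5,341),.25),'sides',pix(s,(274,293),.25)[:2],pix(s,(369,293),.25)[:2])
print('bottom far edge',pix(s,(321,194),.15), 'rollers',pix(s,(300.5,149),.051),pix(s,(337.5,149),.051))
for p in [(.5474,-.1319),(.547,-.135)]: print(p)
E
```

```text
[ 0.54680241 -0.1317263   0.23547648]
lid c [ 0.54803445 -0.13275867  0.25      ] lid near edge [ 0.55013142 -0.10925916  0.25      ] sides [ 0.56756242 -0.13451603] [ 0.52850619 -0.13104285]
bottom far edge [ 0.54723526 -0.14598172  0.15      ] rollers [ 0.56525269 -0.16261895  0.051     ] [ 0.53063704 -0.15953332  0.051     ]
(0.5474, -0.1319)
(0.547, -0.135)
```

The jar hangs upright, lid centre (321,293), underside near row 195, about 7 mm short of the seat in y. Correcting 4 mm and lowering.

Emit:
play_rows --pt "0.4 0 0 0 0 0" --pt "0 0 2 0 0 0" --pt "0 0 3 0 0 0" --pt "0 0 3 0 0 0" --pt "0 0 2.5 0 0 0" --pt "0 0 1.5 0 0 0" --pt "0 0 0.8 0 0 0" --pt "0 0 0.5 0 0 0" --pt "0 0 0 0 0 0" --pt "0 0 0 0 0 0"

```text
clock: 20.05
tool_pos: [0.5471, -0.1363, 0.1032]
orientation: [-179.9, -0.0, -95.2]
force: [-0.0, 0.3, -0.8]
opening: 0.0416
gripper_force: 30.0
```

Emit:
play_rows --pt "0 0 0.3 0 0 0" --pt "0 0 0 0 0 0" --pt "0 0 0 0 0 0"

```text
clock: 20.3
tool_pos: [0.5467, -0.1362, 0.1]
orientation: [-179.9, 0.0, -95.2]
force: [-0.5, 0.5, -0.6]
opening: 0.0413
gripper_force: 30.0
```

Emit:
play_rows --pt "0 0 0.3 0 0 0" --pt "0 0 0 0 0 0" --pt "0 0 0 0 0 0"

```text
clock: 20.55
tool_pos: [0.5463, -0.1362, 0.0963]
orientation: [180.0, -0.0, -95.2]
force: [0.5, 0.2, -1.5]
opening: 0.0416
gripper_force: 30.0
```

Emit:
play_rows --pt "0.15 0 0 0 0 0" --pt "0 0 0 0 0 0" --pt "0 0 0 0 0 0"

```text
clock: 20.8
tool_pos: [0.5463, -0.1378, 0.0964]
orientation: [-180.0, -0.0, -95.2]
force: [0.3, 0.1, -1.4]
opening: 0.0414
gripper_force: 30.0
```

Emit:
play_rows --pt "0.15 0 0 0 0 0" --pt "0 0 0 0 0 0" --pt "0 0 0 0 0 0"

```text
clock: 21.05
tool_pos: [0.5461, -0.139, 0.0964]
orientation: [-180.0, 0.0, -95.2]
force: [-1.1, 2.7, -0.9]
opening: 0.0412
gripper_force: 30.0
```

Roller contact felt (2.7 N). Lowering the last millimetre.

Emit:
play_rows --pt "-0.07 0 0.06 0 0 0" --pt "0 0 0 0 0 0" --pt "0 0 0 0 0 0"

```text
clock: 21.3
tool_pos: [0.5461, -0.1386, 0.0957]
orientation: [180.0, -0.0, -95.2]
force: [0.1, 0.8, -0.6]
opening: 0.0414
gripper_force: 30.0
```

Emit:
play_rows --pt "0 0 0.06 0 0 0" --pt "0 0 0 0 0 0" --pt "0 0 0 0 0 0"

```text
clock: 21.55
tool_pos: [0.5462, -0.1385, 0.0956]
orientation: [-180.0, -0.0, -95.2]
force: [-2.4, 2.2, 6.0]
opening: 0.0408
gripper_force: 30.0
```

Down on the plate (6 N). Release and go straight up.

Emit:
play_rows --pt "0 0 0 0 0 0" --pt "0 0 0 0 0 0" --pt "0 0 0 0 0 0" --pt "0 0 0 0 0 0" --pt "0 0 0 0 0 0" --pt "0 0 0 0 0 0" --grip 7.0

```text
clock: 22.05
tool_pos: [0.5462, -0.1385, 0.0951]
orientation: [180.0, -0.0, -95.2]
force: [-0.1, 0.1, 1.1]
opening: 0.0692
gripper_force: 0.0
```

Emit:
play_rows --pt "0 0 -1 0 0 0" --pt "0 0 -2 0 0 0" --pt "0 0 -3 0 0 0" --pt "0 0 -3 0 0 0" --pt "0 0 -3 0 0 0" --pt "0 0 -2 0 0 0" --pt "0 0 0 0 0 0" --pt "0 0 0 0 0 0"

```text
clock: 22.72
tool_pos: [0.5468, -0.1384, 0.2373]
orientation: [-179.8, 0.0, -95.2]
force: [-0.8, -0.3, -1.8]
opening: 0.0702
gripper_force: 0.0
```

```bash
python3 - <<'E'
from h import *
for c in('wrist','scene'):
    s=save(c,c+'6')
    for t in('spice_jar','seat','grip_post','trigger_pad'):
        for r in spot_point(c,t)[:3 if t=='spice_jar' else 1]: print(c,t,np.round(r['position'],4),round(r['score'],2),proj(s,r['position']).round())
    o=get_obs(); print(o['clock'],o['tool_pos'],o['orientation'],o['force'],o['opening'])
f=s['frame'][140:250,280:440,::-1]
cv2.imwrite('pics/s6.png',cv2.resize(f,None,fx=5,fy=5,interpolation=cv2.INTER_CUBIC))
E
```

```text
wrist spice_jar [ 0.5446 -0.1279  0.0076] 0.57 [326. 178.]
wrist trigger_pad [0.4873 0.0129 0.0337] 0.78 [387. 299.]
22.9667 [ 0.54561144 -0.13849091  0.23415102] [ 1.79887309e+02 -1.31672232e-02 -9.51961241e+01] [-0.03485749 -0.51552859  0.20203569] 0.07002290070391853
scene spice_jar [ 0.4505  0.1459 -0.0018] 0.9 [255. 210.]
scene spice_jar [ 0.5412 -0.1374  0.0118] 0.79 [361. 232.]
scene spice_jar [ 0.615   0.1518 -0.0008] 0.72 [292. 177.]
scene seat [ 0.5449 -0.1349  0.0087] 0.73 [361. 231.]
scene grip_post [ 0.5535 -0.0252  0.092 ] 0.84 [328. 188.]
scene trigger_pad [0.4902 0.0133 0.036 ] 0.87 [301. 212.]
23.2167 [ 0.54607391 -0.13849666  0.2347285 ] [ 1.79951494e+02 -1.04177501e-02 -9.51918270e+01] [-0.07057678 -0.00470417 -0.02375714] 0.06988891654742507
```

View pics/wrist6.png

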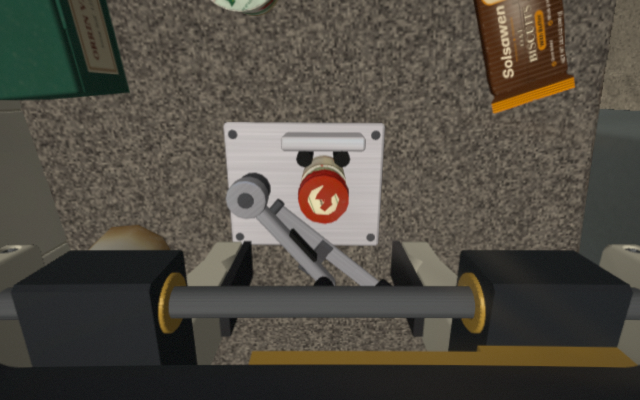

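The jar stands between the rollers, lid (323,196), with the arm still cocked (post (325,285)). Now to the trigger pad, with the gripper's long side turned across the lever so that it clears the post.

Emit:
play_rows --pt "-3.6 1.75 0 0 0 0" --pt "-3.6 1.75 0 0 0 0" --pt "-3.6 1.75 0 0 0 0" --pt "-3.6 1.75 0 0 0 0" --pt "0 0 0 0 0 -6.9" --pt "0 0 0 0 0 -6.9" --pt "0 0 0 0 0 -6.9" --pt "0 0 0 0 0 -6.9" --pt "0 0 0 0 0 -6.9" --pt "0 0 0 0 0 -6.9" --pt "0 0 0 0 0 -6.9" --pt "0 0 0 0 0 -6.9" --pt "0 0 0 0 0 -6.9" --pt "0 0 0 0 0 0" --pt "0 0 0 0 0 0" --grip 0

```text
clock: 24.47
tool_pos: [0.4895, 0.0113, 0.2351]
orientation: [180.0, 0.0, -33.3]
force: [-0.2, 0.6, 0.1]
opening: 0.0005
gripper_force: 0.0
```

```bash
python3 - <<'E'
from h import *
for c in('wrist','scene'):
    s=save(c,c+'7')
    for t in('trigger_pad','grip_post'):
        for r in spot_point(c,t)[:1]: print(c,t,np.round(r['position'],4),round(r['score'],2),proj(s,r['position']).round())
o=get_obs(); print(o['clock'],o['tool_pos'],o['orientation'],o['force'],o['opening'])
E
```

```text
wrist trigger_pad [0.4878 0.0121 0.0317] 0.57 [322. 178.]
wrist grip_post [ 0.5576 -0.0294  0.0903] 0.97 [318.  95.]
scene trigger_pad [0.4929 0.0135 0.0357] 0.58 [302. 211.]
scene grip_post [ 0.5539 -0.0288  0.0914] 0.94 [329. 188.]
24.7667 [0.48946992 0.01122519 0.2351595 ] [ 1.79996918e+02  8.52682857e-05 -3.31740056e+01] [-0.1527231   0.46507907  0.75880656] 0.0003107323239144927
```

TCP is over the pad within 2 mm. Descending.

Emit:
play_rows --pt "0 0 3 0 0 0" --pt "0 0 4 0 0 0" --pt "0 0 4 0 0 0" --pt "0 0 3 0 0 0" --pt "0 0 2 0 0 0" --pt "0 0 1 0 0 0" --pt "0 0 0 0 0 0" --pt "0 0 0 0 0 0"

```text
clock: 25.43
tool_pos: [0.4894, 0.0111, 0.0649]
orientation: [179.9, 0.0, -33.1]
force: [-0.0, 0.2, 0.6]
opening: 0.0004
gripper_force: 0.0
```

Emit:
play_rows --pt "0 0 0.5 0 0 0" --pt "0 0 0.5 0 0 0" --pt "0 0 0.3 0 0 0" --pt "0 0 0 0 0 0"

```text
clock: 25.77
tool_pos: [0.4897, 0.0114, 0.0522]
orientation: [-180.0, -0.0, -33.1]
force: [0.4, -0.0, -1.2]
opening: 0.0002
gripper_force: 0.0
```

Emit:
play_rows --pt "0 0 0.3 0 0 0" --pt "0 0 0.3 0 0 0" --pt "0 0 0 0 0 0"

```text
clock: 26.02
tool_pos: [0.4898, 0.0113, 0.046]
orientation: [-180.0, -0.0, -33.1]
force: [0.6, 0.1, 3.0]
opening: 0.0005
gripper_force: 1.3
```

Emit:
play_rows --pt "0 0 0.2 0 0 0" --pt "0 0 0 0 0 0"

```text
clock: 26.18
tool_pos: [0.4898, 0.0114, 0.0441]
orientation: [-180.0, -0.0, -33.1]
force: [-0.2, 0.5, 3.0]
opening: 0.0005
gripper_force: 1.3
```

Emit:
play_rows --pt "0 0 0.15 0 0 0" --pt "0 0 0 0 0 0"

```text
clock: 26.35
tool_pos: [0.4898, 0.0113, 0.0427]
orientation: [-180.0, -0.0, -33.1]
force: [1.6, 0.7, 3.1]
opening: 0.0
gripper_force: 1.4
```

Emit:
play_rows --pt "0 0 0.1 0 0 0" --pt "0 0 0 0 0 0"

```text
clock: 26.52
tool_pos: [0.4898, 0.0113, 0.0417]
orientation: [-180.0, -0.0, -33.1]
force: [1.9, 0.4, 3.0]
opening: 0.0003
gripper_force: 1.4
```

```bash
python3 - <<'E'
from h import *
for c in('scene',):
    s=save(c,c+'8')
    for t in('spice_jar','trigger_pad','grip_post'):
        for r in spot_point(c,t)[:2]: print(c,t,np.round(r['position'],4),round(r['score'],2))
s=save('wrist','w8'); print([ (r['position'],r['score']) for r in spot_point('wrist','grip_post')])
o=get_obs(); print(o['clock'],o['tool_pos'],o['force'],o['opening'])
E
```

```text
scene spice_jar [ 0.5406 -0.1386  0.0117] 0.89
scene spice_jar [4.535e-01 1.442e-01 2.000e-04] 0.78
scene grip_post [ 0.5096 -0.0926  0.0893] 0.79
[([0.5128, -0.0934, 0.0905], 0.83)]
26.8167 [0.48974245 0.01135516 0.041782  ] [1.15397913 0.23806317 3.13138286] 0.00041192358922671226
```

Tripped: the post is now at about 0.19 rad. Lift away and verify.

Emit:
play_rows --pt "0 0 -0.5 0 0 0" --pt "0 0 -1 0 0 0" --pt "0 0 -2 0 0 0" --pt "0 0 -4 0 0 0" --pt "0 0 -4 0 0 0" --pt "0 0 -4 0 0 0" --pt "0 0 -3 0 0 0" --pt "-4 0 0 0 0 0" --pt "-4 0 0 0 0 0" --pt "0 0 0 0 0 0" --pt "0 0 0 0 0 0" --pt "0 0 0 0 0 0"

```text
clock: 27.82
tool_pos: [0.4219, 0.055, 0.2268]
orientation: [180.0, 0.0, -33.0]
force: [0.6, 0.5, 0.9]
opening: 0.0004
gripper_force: 0.0
```

```bash
python3 - <<'E'
from h import *
s=save('wrist','w9')
for c in('wrist','scene'):
    s=save(c,c+'9')
    for t in('spice_jar','trigger_pad','grip_post','seat'):
        for r in spot_point(c,t)[:1]: print(c,t,np.round(r['position'],4),round(r['score'],2))
f=s['frame'][150:250,280:440,::-1]; w=cv2.imread('pics/w9.png')[0:250,200:500]
cv2.imwrite('pics/fin.png',np.hstack([cv2.resize(f,(480,300)),w[:,:300] if 0 else cv2.resize(w,(320,300))]))
E
```

```text
wrist spice_jar [ 0.6153  0.1561 -0.0013] 0.96
wrist trigger_pad [0.4886 0.0098 0.0316] 0.86
wrist seat [0.6756 0.2476 0.    ] 0.47
scene spice_jar [ 0.4494  0.1435 -0.0031] 0.93
scene trigger_pad [0.4924 0.0124 0.0371] 0.55
scene grip_post [ 0.5083 -0.0886  0.0912] 0.67
scene seat [ 0.5464 -0.136   0.0093] 0.66
```

View pics/fin.png

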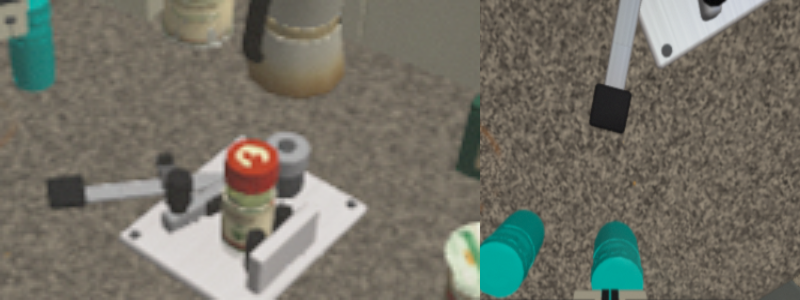

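The jar stands upright at (250,195) against the rollers, the arm with its post at (178,190) holds it, and the pad is back up. Handing in.

```bash
python3 -c "
from plant import close_job
print(close_job())"
```

```text
the job is handed in; nothing more can be done
None
```

The job is handed in, result not reported back: the arm was cocked on its catch, the jar set on the rollers, and the trigger pressed; the last views showed the arm on the upright jar (about 0.19 rad) and the pad back up, and the highest push force read was about 16 N.

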